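# Make up a wheel-nut order at the parts counter

### The job

Make up the order in the blue bin: first push the dispenser's red ejector paddle right in so that the yellow carton drops into the bin, and let it spring back; then take the orange cup by its handle, hold it low over the bin and pour all six wheel nuts in. Stand the empty cup upright on the counter again and leave the white bottle, the cardboard box and the green jar where they are.

Things in the scene. Friction and masses are not known exactly. Their poses are not given: they have to be found in the camera images.
- dispenser: Grey steel carton dispenser fixed on the counter, blue order bin in its foot. Origin: on the counter under the bin centre; z up; +x from bin to dispenser. Pedestal x 80 to 250 mm, y +-40, 85 high, carrying a roofed channel (58 wide over all, roof top 128 high, roof from x = 85). The channel floor ends in a lip at x = 62, 85 high, over the bin; the carton leaves along -x and drops in.
- order_bin: Blue open bin, 150 (x) x 130 (y) x 65 mm high, walls and floor 4 mm, part of the dispenser (same origin and axes as the dispenser). Origin: centre of its underside.
- ejector (a joint): Spring ejector slide of the dispenser, in m: 0 at rest, grows to 0.065 (end stop) as the red paddle is pushed along the dispenser's -x. Spring force about 4 N at rest to 10 N fully pushed; springs back when let go. The carton tips out after about 0.055.
- ejector_paddle (a point): Centre of the back face (dispenser's +x side, the face to push) of the red ejector paddle that stands up through the slot in the roof. Paddle 14 mm thick (x), 44 wide (y), from 132 to 177 mm above the counter. Behind it the roof (128 mm high) is free for 85 mm.
- carton: Yellow carton with a red band, 66 x 44 x 30 mm, 60 g, lying loose in the dispenser's channel under the roof, its end visible at the lip. Origin: centre of its underside; 66 mm along x.
- cup: Orange cup with six wheel nuts: 75 mm high, outside diameter 72 at the foot, 104 at the rim, walls 3, floor 4; about 0.14 kg empty, 0.35 full. A straight black handle, a 16 mm square bar set on edge (flats at 45 deg), sticks out level along the cup's +x at 55 mm hsix, from 47 to 134 mm from the cup's axis. Origin: centre of its underside; z to the mouth.
- cup_rim (a point): Centre of the cup's mouth, at rim hsix (75 mm above its underside).
- cup_grip (a point): Point on the axis of the cup's handle, 110 mm from the cup's axis, 55 mm above its underside. Square bar set on edge: only fingers leaning 45 degrees (either way) about the handle's axis lie flat on it; gripped from straight above it turns in the fingers.
- cleaner_bottle: Bystander: white cleaner bottle with red cap, diameter 56, 160 mm high. Origin: centre of its underside.
- filter_box: Bystander: cardboard box with a red band, 90 x 70 x 45 mm. Origin: centre of its underside.
- grease_jar: Bystander: green jar with a black lid, diameter 60, 60 mm high. Origin: centre of its underside.
- nut0: Steel wheel nut, hexagonal with a rounded cap, about 24 mm across and 22 mm long, 35 g. Origin: centre of its flat end. Starts in the cup.
- nut1: Steel wheel nut, hexagonal with a rounded cap, about 24 mm across and 22 mm long, 35 g. Origin: centre of its flat end. Starts in the cup.
- nut2: Steel wheel nut, hexagonal with a rounded cap, about 24 mm across and 22 mm long, 35 g. Origin: centre of its flat end. Starts in the cup.
- nut3: Steel wheel nut, hexagonal with a rounded cap, about 24 mm across and 22 mm long, 35 g. Origin: centre of its flat end. Starts in the cup.
- nut4: Steel wheel nut, hexagonal with a rounded cap, about 24 mm across and 22 mm long, 35 g. Origin: centre of its flat end. Starts in the cup.
- nut5: Steel wheel nut, hexagonal with a rounded cap, about 24 mm across and 22 mm long, 35 g. Origin: centre of its flat end. Starts in the cup.

How it is judged (in metres and radians):
On the way, in this order (a step that is already met when the one before it is completed fails the run):
1. the ejector paddle is pushed in (more than 40 of its 65 mm) (value of joint ejector above 0.04 m), for 0.02 s.
2. the carton has dropped into the bin (x of carton in the frame of order_bin between -0.073 and 0.073 m and y of carton in the frame of order_bin between -0.063 and 0.063 m and z of carton in the frame of order_bin between -0.002 and 0.068 m), for 0.1 s.
3. with the carton in the bin and the ejector sprung back, the cup is lifted off the counter (all of step 2 and value of joint ejector below 0.008 m and height (world z) of cup above 0.03 m), for 0.1 s.
4. the cup is tipped level or beyond (over 1.4 rad) with its mouth low over the bin (middle of the mouth over the bin and less than 0.25 m above the counter) (angle between cup's own z axis and vertical above 1.4 rad and height (world z) of cup_rim below 0.25 m and x of cup_rim in the frame of order_bin between -0.09 and 0.09 m and y of cup_rim in the frame of order_bin between -0.08 and 0.08 m), for 0.2 s.
At the end, for the whole second after the job is handed in: The carton and all six nuts lie at rest inside the order bin (origins within its walls and not above its rim), the ejector has sprung back (under 8 mm), and the cup stands still and upright (within 0.1 rad) on the counter (all of step 2 and x of nut0 in the frame of order_bin between -0.073 and 0.073 m and y of nut0 in the frame of order_bin between -0.063 and 0.063 m and z of nut0 in the frame of order_bin between -0.002 and 0.068 m and linear speed of each of nut0, nut1, nut2, nut3, nut4, nut5, carton, cup below 0.03 m/s and x of nut1 in the frame of order_bin between -0.073 and 0.073 m and y of nut1 in the frame of order_bin between -0.063 and 0.063 m and z of nut1 in the frame of order_bin between -0.002 and 0.068 m and x of nut2 in the frame of order_bin between -0.073 and 0.073 m and y of nut2 in the frame of order_bin between -0.063 and 0.063 m and z of nut2 in the frame of order_bin between -0.002 and 0.068 m and x of nut3 in the frame of order_bin between -0.073 and 0.073 m and y of nut3 in the frame of order_bin between -0.063 and 0.063 m and z of nut3 in the frame of order_bin between -0.002 and 0.068 m and x of nut4 in the frame of order_bin between -0.073 and 0.073 m and y of nut4 in the frame of order_bin between -0.063 and 0.063 m and z of nut4 in the frame of order_bin between -0.002 and 0.068 m and x of nut5 in the frame of order_bin between -0.073 and 0.073 m and y of nut5 in the frame of order_bin between -0.063 and 0.063 m and z of nut5 in the frame of order_bin between -0.002 and 0.068 m and angle between cup's own z axis and vertical below 0.1 rad and height (world z) of cup below 0.008 m and value of joint ejector below 0.008 m); the robot touches nothing.
It fails at once if the cleaner bottle is moved more than 30 mm or knocked over (distance of cleaner_bottle from where it was at the start of the episode above 0.03 m or angle between cleaner_bottle's own z axis and vertical above 0.5 rad).
It fails at once if the filter box is moved more than 30 mm or knocked over (distance of filter_box from where it was at the start of the episode above 0.03 m or angle between filter_box's own z axis and vertical above 0.5 rad).
It fails at once if the grease jar is moved more than 30 mm or knocked over (distance of grease_jar from where it was at the start of the episode above 0.03 m or angle between grease_jar's own z axis and vertical above 0.5 rad).
It also fails if it takes over 72 s, if anything falls off the work surface, if the arm or the gripper's body presses on something with over 40 N, if the wrist force passes 120 N, or if a joint passes its speed limit or range.

### The arm

A 6-joint arm with a two-finger parallel gripper is mounted at the origin on the work surface. World frame = base frame: x ahead of the robot, y to its left, z up, the work surface at z = 0. Lengths are in mm, angles in degrees, forces in N, time in s.
With the tool pointing down it reaches from about 325 to 900 mm from the base axis. Payload 3.5 kg.
Tool frame: the origin (TCP) lies on the centre line of the jaws, within the pads' length; the fingertips stand bot.tip_extent ahead of it and the grasp point (between the pads) lies 11 mm behind it (bot.tip_extent is the distance from the TCP to the fingertips, in mm); z points along the fingers, y is the line along which they close (so a half turn about z gives the same grasp; the last joint's range is limited). The gripper opens to 85 mm and grips with 20 to 120 N. Pads are 22 mm wide; open, the fingers measure 114 mm over their backs; the gripper's body (76 mm by 85 mm) begins 54 mm behind the grasp point. The pads swing forward as they close: fully open they stand 13 mm farther back than shut.
Start: joints at [-70.21, 15.837, -1.513, 72.651, 0, 84.076], TCP at [271.166, -563.108, 239.313] pointing down, gripper open.
Joint ranges: [-178.77, 178.77], [-48.84, 107.48], [-61.69, 71.31], [-111.58, 123.2], [-90, 87.43], [-180, 180]. Speed limits (degrees/s): [147.25, 147.25, 180, 180, 180, 180].

### API

Orientations are given as a 3x3 rotation matrix whose columns are the frame's x, y, z axes.
In Python, from station import bot, telemetry, get_image, calibration gives the robot as it stands. Calls block until the motion is done:
- bot.reach(position, orientation): joint-space move of the TCP to a pose.
- bot.line_to(position, ori=None, velocity=150): straight line of the TCP; ori=None keeps the orientation; velocity is the mean speed in mm/s.
- bot.movej(angles): joint-space move.
- bot.command_gripper(opening, grip_force=None): finger opening in mm; grip_force is the grip in N (None keeps the last); returns when the fingers have stopped.
- bot.wait(seconds).
- bot.inverse_kinematics(position, orientation): joint angles nearest the present ones, or None.
- telemetry.read_state(): the state.
- get_image(name): name is "scene" or "top" or "wrist"; returns the picture (480x640x3 uint8, blue, green, red); there is no depth.
- calibration(name): a dict with "fx", "fy", "cx", "cy" (pixels), "pose" (4x4, takes a point from camera to world coordinates); the wrist camera has in their place "mount" (4x4, takes a point from camera to tool coordinates, whose origin is the TCP and whose axes are the flange's). Camera axes: x right, y up, looking along -z (the intrinsics and any distortion apply to the point x, -y, -z); pixel columns grow to the right and rows downward; lengths in mm; the calibration is good to about 2 mm. The wrist camera is an equidistant fisheye: a pixel r from the principal point sees the ray r / f radians off the axis. A picture is of the moment at which its call begins: read the wrist's pose just before it. calibration takes no time and is no camera call.
A pose or a line that the arm cannot do raises bot.Unreachable and nothing moves.
- bot.finish_job(): hands the job in; it is judged then, once.
The state is a dict: "time_s": time; "joint_pos": joint angles; "qd": joint speeds; "joint_torque": joint torques, N m; "tcp_pos": TCP position; "orientation": TCP orientation; "force": force on the tool from outside, world axes, zero at the start; "ft_torque": the same for the moment, N m; "grip_width": finger opening in mm; "grasp_force": force on a finger pad.
Only numpy, scipy, OpenCV 4.12 (cv2) and the standard library are available. Lean on these libraries where they do the work, as an engineer would, in place of code of your own. Each camera call takes 0.05 s, during which the arm holds its last target. There are 200 camera calls.

## Working session

There is one attempt and no reset: what is moved stays moved. The work goes in short steps, each a Python script; the robot and the scene stay as the last script left them, time stands still between calls to the robot, and variables do not carry over. Pictures are saved under pics/ and viewed, at most 10 in all, crops included, and the job is handed in when it is done.

```bash
mkdir -p pics; ls
python3 - <<'E'
from station import bot, telemetry, get_image, calibration
import cv2
for n in ("scene","top"):
    cv2.imwrite(f"pics/{n}0.png",get_image(n)); print(n,calibration(n))
print(calibration("wrist")); s=telemetry.read_state(); print(s["time_s"],s["orientation"],s["tcp_pos"],bot.tip_extent)
E
```

```text
pics
scene {'fx': 612.770032484095, 'fy': 612.770032484095, 'cx': 324.66394961005807, 'cy': 245.26859558907336, 'pose': array([[ 8.94324985e-01, -3.02438075e-01,  3.29718110e-01,
         9.91190637e+02],
       [ 4.47189467e-01,  6.27770317e-01, -6.37123230e-01,
        -7.93790377e+02],
       [-1.42969188e-02,  7.17241688e-01,  6.96677801e-01,
         1.05675852e+03],
       [ 0.00000000e+00,  0.00000000e+00,  0.00000000e+00,
         1.00000000e+00]])}
top {'fx': 523.6650601269442, 'fy': 523.6650601269442, 'cx': 322.38114929339207, 'cy': 243.13876962077728, 'pose': array([[ 1.30726580e-02,  9.90404171e-01, -1.37581555e-01,
         3.97660590e+02],
       [-9.99912718e-01,  1.32115984e-02,  9.67078583e-05,
         4.30439094e+01],
       [ 1.91345213e-03,  1.37568283e-01,  9.90490437e-01,
         1.17220828e+03],
       [ 0.00000000e+00,  0.00000000e+00,  0.00000000e+00,
         1.00000000e+00]])}
{'fx': 371.64829954431775, 'fy': 371.64829954431775, 'cx': 319.3340098198641, 'cy': 236.66040638761825, 'mount': array([[ 5.79142491e-04,  9.53836201e-01,  3.00326764e-01,
         7.64687225e+01],
       [ 9.99999553e-01, -3.27797213e-04, -8.87291492e-04,
         5.88557061e-02],
       [-7.47884470e-04,  3.00327144e-01, -9.53835965e-01,
        -1.34283414e+02],
       [ 0.00000000e+00,  0.00000000e+00,  0.00000000e+00,
         1.00000000e+00]])}
0.1 [[ 9.00959968e-01  4.33901667e-01 -6.92396877e-04]
 [ 4.33902160e-01 -9.00957868e-01  1.95851178e-03]
 [ 2.25981112e-04 -2.06497321e-03 -9.99997842e-01]] [ 270.94137561 -562.43135527  238.25739922] 8.0
```

View pics/scene0.png

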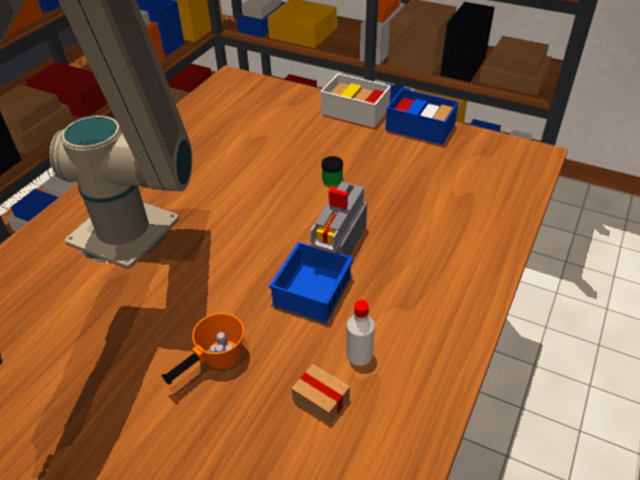

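View pics/top0.png

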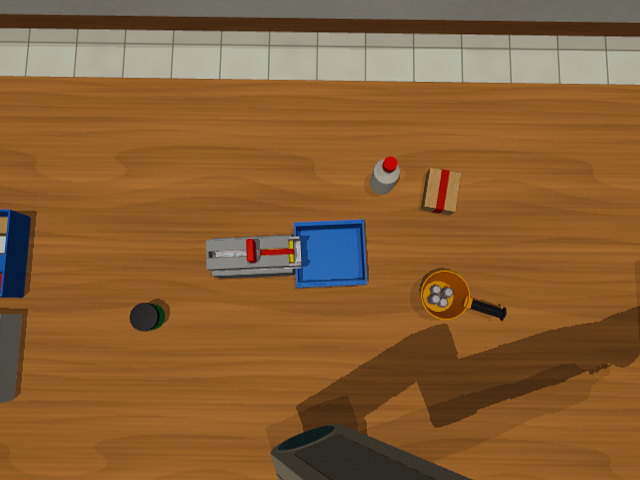

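The top view shows the bin at (331,254), the dispenser to its left with the paddle at (251,251), the cup at (445,295) with its handle toward (505,313), the bottle at (385,175), the box at (442,190) and the jar at (147,317). Next I'll fit the poses by silhouette in both views.

```bash
cat > vis.py <<'E'
import numpy as np, cv2
from station import calibration
from scipy.optimize import minimize
U=4
def proj(n,P):
    c=calibration(n); T=np.linalg.inv(c["pose"]); p=np.asarray(P)@T[:3,:3].T+T[:3,3]
    return np.c_[c["cx"]-c["fx"]*p[:,0]/p[:,2], c["cy"]+c["fy"]*p[:,1]/p[:,2]]
def unproj(n,uv,z):
    c=calibration(n); d=np.array([(uv[0]-c["cx"])/c["fx"],-(uv[1]-c["cy"])/c["fy"],-1]); d=c["pose"][:3,:3]@d; o=c["pose"][:3,3]
    return o+d*(z-o[2])/d[2]
def pose(P,x,y,a):
    P=np.asarray(P,float); c,s=np.cos(a),np.sin(a)
    return np.c_[c*P[:,0]-s*P[:,1]+x,s*P[:,0]+c*P[:,1]+y,P[:,2]]
def box(x0,x1,y0,y1,z0,z1): return [(x,y,z) for x in(x0,x1) for y in(y0,y1) for z in(z0,z1)]
def hull(n,P):
    m=np.zeros((480*U,640*U),np.uint8)
    h=cv2.convexHull(proj(n,P).astype(np.float32))[:,0]
    cv2.fillConvexPoly(m,np.round(((h+.5)*U-.5)*16).astype(np.int32),1,shift=4); return m
def up(m): return (cv2.resize(m.astype(np.float32),None,fx=U,fy=U,interpolation=cv2.INTER_LINEAR)>.5).astype(np.uint8)
th=np.linspace(0,2*np.pi,40,endpoint=False)
def ring(r,z): return [(r*np.cos(t),r*np.sin(t),z) for t in th]
CUP=ring(36,0)+ring(52,75)
s8=8*2**.5
HAN=[(x,y,z) for x in(50,134) for y,z in((s8,55),(-s8,55),(0,55+s8),(0,55-s8))]
BIN=box(-75,75,-65,65,0,65); PED=box(80,250,-40,40,0,85); CH=box(85,250,-29,29,85,128); CH2=box(62,85,-29,29,80,100)
def fit(pred,masks,x0):
    def f(v): return sum(int((pred(n,v)!=m).sum()) for n,m in masks.items())/U**2
    b=None
    for st in (12,4):
        x=x0 if b is None else b.x
        b=minimize(f,x,method="Nelder-Mead",options=dict(initial_simplex=np.vstack([x]+[np.array(x)+d for d in np.diag([st,st,st/80])]),xatol=.05,fatol=.2,maxiter=90))
    return b
E
cat > fit.py <<'E'
from vis import *
im={n:cv2.imread(f"pics/{n}0.png") for n in("scene","top")}
roi={"scene":(slice(225,330),slice(250,360)),"top":(slice(205,300),slice(280,380))}
roic={"scene":(slice(300,400),slice(150,255)),"top":(slice(260,335),slice(410,515))}
def R(m,r): o=np.zeros_like(m); o[r]=m[r]; return o
bm,cm={},{}
for n,i in im.items():
    h=cv2.cvtColor(i,cv2.COLOR_BGR2HSV).astype(int); H,S,V=h[...,0],h[...,1],h[...,2]
    bm[n]=up(R(((H>95)&(H<130)&(S>100)&(V>40)).astype(np.uint8),roi[n]))
    o=R(((S>225)&(H<18)&(V>120)).astype(np.uint8),roic[n])|R((V<40).astype(np.uint8),roic[n])
    o=cv2.morphologyEx(o,cv2.MORPH_OPEN,np.ones((2,2),np.uint8))
    cs=max(cv2.findContours(o,0,2)[0],key=cv2.contourArea); m=np.zeros_like(o); cv2.drawContours(m,[cs],-1,1,-1); cm[n]=up(m)
    print(n,bm[n].sum()/16,m.sum())
def pb(n,v): return hull(n,pose(BIN,*v))&~(hull(n,pose(PED,*v))|hull(n,pose(CH,*v))|hull(n,pose(CH2,*v)))&1
def pc(n,v): return hull(n,pose(CUP,*v))|hull(n,pose(HAN,*v))
g=unproj("top",(331,254),65); c=unproj("top",(445,295),75); e=unproj("top",(505,313),55)
res={}
for nm,p,ms,x0 in(("bin",pb,bm,[g[0],g[1],np.pi/2]),("cup",pc,cm,[c[0],c[1],np.arctan2(*(e-c)[[1,0]])])):
    for sub in(("scene","top"),("scene",),("top",)):
        b=fit(p,{n:ms[n] for n in sub},x0); print(nm,sub,b.x.round(2),np.degrees(b.x[2]).round(2),b.fun)
        if len(sub)==2: res[nm]=b.x
np.save("fit.npy",[res["bin"],res["cup"]])
v=res["bin"]; cv=res["cup"]
tiles=[]
for n in im:
    o=cv2.resize(im[n],None,fx=U,fy=U,interpolation=cv2.INTER_CUBIC)
    pad=[box(155,169,-22,22,132,177)]
    for P in [pose(BIN,*v),pose(PED,*v),pose(CH,*v),pose(CUP,*cv),pose(HAN,*cv)]:
        cs=cv2.findContours(hull(n,P),0,2)[0]; cv2.drawContours(o,cs,-1,(255,0,255),1)
    if n=="top": tiles.append(cv2.resize(o[200*U:335*U,195*U:515*U],(800,338)))
    else: tiles.append(cv2.resize(o[170*U:400*U,150*U:380*U],(262,262)))
t=np.zeros((600,800,3),np.uint8); t[:338]=tiles[1]; t[338:,:262]=tiles[0]
o=cv2.resize(im["scene"],None,fx=U,fy=U,interpolation=cv2.INTER_CUBIC)
t[338:,270:532]=cv2.resize((bm["scene"]|cm["scene"])[170*U:400*U,150*U:380*U]*255,(262,262))[...,None]
t[338:,538:]=cv2.resize(o[180*U:255*U,300*U:375*U],(262,262))
cv2.imwrite("pics/fit.png",t)
for nm,uv,z in(("padtop",(251,251),177),("bottlecap",(390,163),160),("box",(442,190),45),("jar",(146,317),60)): print(nm,unproj("top",uv,z).round(0))
h=cv2.cvtColor(im["top"],cv2.COLOR_BGR2HSV).astype(int)
rm=R((((h[...,0]<6)|(h[...,0]>174))&(h[...,1]>170)&(h[...,2]>80)).astype(np.uint8),(slice(225,280),slice(235,263)))
ys,xs=np.nonzero(rm); print("red px",xs.min(),xs.max(),ys.min(),ys.max(),len(xs))
E
python3 fit.py
```

```text
scene 4331.0 1988
top 4393.75 488
bin ('scene', 'top') [530.73  27.37   1.63] 93.59 1050.0625
bin ('scene',) [530.29  28.84   1.65] 94.29 801.5
bin ('top',) [532.94  26.99   1.63] 93.25 218.625
cup ('scene', 'top') [ 446.79 -214.13   -1.85] -106.1 2680.1875Traceback (most recent call last):
  File "fit.py", line 20, in <module>
    b=fit(p,{n:ms[n] for n in sub},x0); print(nm,sub,b.x.round(2),np.degrees(b.x[2]).round(2),b.fun)
  File "vis.py", line 31, in fit
    b=minimize(f,x,method="Nelder-Mead",options=dict(initial_simplex=np.vstack([x]+[np.array(x)+d for d in np.diag([st,st,st/80])]),xatol=.05,fatol=.2,maxiter=90))
    res = _minimize_neldermead(fun, x0, args, callback, bounds=bounds,
                               **options)
    fsim[j] = func(sim[j])
              ~~~~^^^^^^^^
    fx = function(np.copy(x), *(wrapper_args + args))
  File "vis.py", line 27, in f
    def f(v): return sum(int((pred(n,v)!=m).sum()) for n,m in masks.items())/U**2
                     ~~~^^^^^^^^^^^^^^^^^^^^^^^^^^^^^^^^^^^^^^^^^^^^^^^^^^^^
  File "vis.py", line 27, in <genexpr>
    def f(v): return sum(int((pred(n,v)!=m).sum()) for n,m in masks.items())/U**2
                              ~~~~^^^^^
  File "fit.py", line 15, in pc
    def pc(n,v): return hull(n,pose(CUP,*v))|hull(n,pose(HAN,*v))
                                             ~~~~^^^^^^^^^^^^^^^^
  File "vis.py", line 17, in hull
    h=cv2.convexHull(proj(n,P).astype(np.float32))[:,0]
                     ~~~~^^^^^
  File "vis.py", line 6, in proj
    c=calibration(n); T=np.linalg.inv(c["pose"]); p=np.asarray(P)@T[:3,:3].T+T[:3,3]
ValueError: time passes only in moves, steps and waits
```

```bash
sed -i 's/^from station import calibration/from station import calibration as _c\nimport functools\ncalibration=functools.lru_cache(None)(_c)/' vis.py
python3 - <<'E'
import cv2
for n,pts in(("top",[(425,285),(465,290),(445,273),(450,314),(480,303),(500,314),(400,300),(470,340),(430,335),(450,250),(480,285)]),("scene",[(200,330),(220,320),(238,340),(215,362),(180,372),(200,375),(260,380),(150,330),(250,320),(160,390)])):
    h=cv2.cvtColor(cv2.imread(f"pics/{n}0.png"),cv2.COLOR_BGR2HSV)
    print(n,[(p,h[p[1],p[0]].tolist()) for p in pts])
    if n=="scene": print([h[y,x].tolist() for x,y in((300,300),(280,290),(310,270),(335,275),(310,310),(340,290))])
E
```

```text
top [((425, 285), [14, 255, 115]), ((465, 290), [13, 255, 125]), ((445, 273), [14, 255, 133]), ((450, 314), [14, 255, 101]), ((480, 303), [110, 48, 16]), ((500, 314), [105, 23, 22]), ((400, 300), [15, 183, 138]), ((470, 340), [15, 186, 148]), ((430, 335), [14, 186, 96]), ((450, 250), [16, 188, 156]), ((480, 285), [15, 181, 148])]
scene [((200, 330), [11, 255, 136]), ((220, 320), [11, 255, 158]), ((238, 340), [12, 255, 181]), ((215, 362), [11, 255, 125]), ((180, 372), [150, 43, 18]), ((200, 375), [11, 192, 73]), ((260, 380), [13, 197, 206]), ((150, 330), [12, 199, 110]), ((250, 320), [13, 198, 180]), ((160, 390), [13, 202, 187])]
[[109, 243, 88], [110, 240, 103], [109, 233, 213], [110, 246, 117], [110, 233, 94], [109, 243, 65]]
```

```bash
sed -i 's/(V>120)/(V>50)/; s/(H<18)/(H<24)/' fit.py; python3 fit.py
```

```text
scene 4331.0 2624
top 4393.75 2318
bin ('scene', 'top') [530.73  27.37   1.63] 93.59 1050.0625
bin ('scene',) [530.29  28.84   1.65] 94.29 801.5
bin ('top',) [532.94  26.99   1.63] 93.25 218.625
cup ('scene', 'top') [ 445.56 -216.11   -1.87] -107.05 448.3125
cup ('scene',) [ 447.93 -215.5    -1.86] -106.79 190.8125
cup ('top',) [ 443.59 -216.63   -1.87] -106.93 96.375
padtop [519. 179. 177.]
bottlecap [701. -90. 160.]
box [ 676. -219.   45.]
jar [390. 412.  60.]
red px 246 262 239 262 172
```

View pics/fit.png

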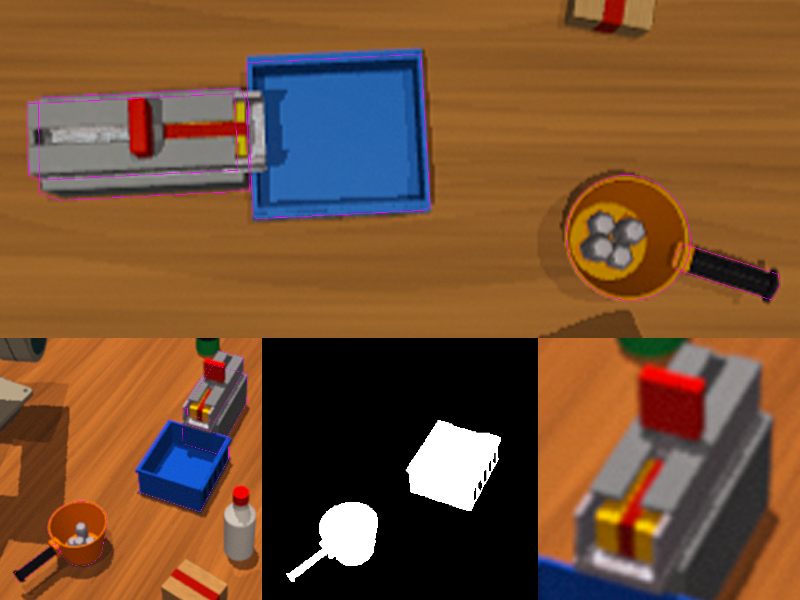

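The silhouette overlay matches both views: bin at about (531.5, 27) with yaw 93.5°, cup at about (446, -216) with yaw -107°. I'll push the paddle now, and check IK options for the pour in the same script.

```bash
cat > h.py <<'E'
import numpy as np
from station import bot, telemetry, get_image, calibration
from scipy.spatial.transform import Rotation as Ro
st=telemetry.read_state
B=np.array([531.5,27.2]); BA=np.radians(93.45)
bx=np.array([np.cos(BA),np.sin(BA),0]); by=np.array([-np.sin(BA),np.cos(BA),0])
def W(x,y,z): return np.r_[B,0]+bx*x+by*y+np.array([0,0,z])
def hd(deg): a=np.radians(deg); return np.array([np.cos(a),np.sin(a),0])
def Rt(h,lean,sgn):
    """tool x = sgn*h; tool z = straight down turned by lean (deg) about h"""
    z=Ro.from_rotvec(np.radians(lean)*h).apply([0,0,-1.]); x=sgn*h
    return np.c_[x,np.cross(z,x),z]
E
cat > push.py <<'E'
from h import *
bot.command_gripper(0)
R=None
for s in(1,-1):
    Rr=Rt(bx,0,s); q=bot.inverse_kinematics(W(215,0,300),Rr); print(s,None if q is None else np.round(q,1))
    if q is not None and (R is None or abs(q[5])<abs(qb[5])): R,qb=Rr,q
bot.line_to(np.r_[st()["tcp_pos"][:2],320]); bot.reach(W(215,0,300),R); bot.line_to(W(215,0,160))
f0=st()["force"]
def F(): return float((st()["force"]-f0)@bx)
x=215; c=None
bot.line_to(W(190,0,160),velocity=80); x=190
while x>150 and F()<2.0: x-=3; bot.line_to(W(x,0,160),velocity=60)
c=x; print("contact",c,F())
x=c-54; bot.line_to(W(x,0,160),velocity=60); print(x,F())
while F()<14 and c-x<72: x-=2; bot.line_to(W(x,0,160),velocity=40)
print("end",x,F()); bot.wait(.5)
bot.line_to(W(215,0,160),velocity=100); bot.line_to(W(215,0,300)); print(st()["time_s"])
import cv2
cv2.imwrite("pics/scene1.png",get_image("scene"));cv2.imwrite("pics/top1.png",get_image("top"))
E
python3 push.py
cat > ik.py <<'E'
from h import *
C=np.array([446,-216,0.]); hp=hd(-107)
G=C+110*hp+[0,0,55]
def tcp(g,R): return g+11*R[:,2]
for lean in(45,-45):
  for s in(1,-1):
    R=Rt(hp,lean,s); r=[bot.inverse_kinematics(tcp(G+[0,0,dz],R),R) for dz in(0,80)]
    print("pick",lean,s,R[:,2].round(2),[None if q is None else np.round(q) for q in r])
    for a in range(-180,180,15):
        h=hd(a); S=np.sign(-lean)*np.cross(h,[0,0,1])*-1
        ok=[]
        for th in range(0,131,10):
            rot=-np.sign(lean)*th; RR=Rt(h,lean+rot,s)
            up=Ro.from_rotvec(np.radians(rot)*h).apply([0,0,1.])
            M=W(-5,0,0); M[2]=170
            q=bot.inverse_kinematics(tcp(M+110*h,RR),RR); ok.append(q is not None)
        if sum(ok)>9: print("  h",a,"up",up.round(2),"".join("x."[not k] for k in ok))
E
python3 ik.py
```

```text
1 [ 18.5   9.   -2.7  78.2   0.  105.1]
-1 [ 18.5   9.   -2.7  78.2   0.  -74.9]
contact 172 5.08319244613017
118 9.889993072407282
end 104 19.53796138881434
13.2
pick 45 1 [ 0.68 -0.21 -0.71] [array([ -60.,    8.,  -59.,  -13.,   29., -123.]), array([ -60.,   -4.,  -54.,    4.,   29., -123.])]
  h -180 up [ 0.   -0.77 -0.64] xxxxxxxxxxxxxx
  h -165 up [ 0.2  -0.74 -0.64] xxxxxxxxxxxxxx
  h -150 up [ 0.38 -0.66 -0.64] xxxxxxxxxxxxxx
  h -135 up [ 0.54 -0.54 -0.64] xxxxxxxxxxxxx.
  h -120 up [ 0.66 -0.38 -0.64] xxxxxxxxxxxx..
  h -105 up [ 0.74 -0.2  -0.64] xxxxxxxxxxxx..
  h -90 up [ 0.77  0.   -0.64] xxxxxxxxxxx...
  h -75 up [ 0.74  0.2  -0.64] xxxxxxxxxxx...
  h -60 up [ 0.66  0.38 -0.64] xxxxxxxxxxx...
  h -45 up [ 0.54  0.54 -0.64] xxxxxxxxxxxx..
  h -30 up [ 0.38  0.66 -0.64] xxxxxxxxxxxx..
  h -15 up [ 0.2   0.74 -0.64] xxxxxxxxxxxxx.
  h 0 up [ 0.    0.77 -0.64] xxxxxxxxxxxxxx
  h 15 up [-0.2   0.74 -0.64] xxxxxxxxxxxxxx
  h 30 up [-0.38  0.66 -0.64] xxxxxxxxxxxxxx
  h 45 up [-0.54  0.54 -0.64] xxxxxxxxxxxxxx
  h 60 up [-0.66  0.38 -0.64] xxxxxxxxxxxxxx
  h 75 up [-0.74  0.2 
[... 3282 characters left out ...]
64] xxxxxxxxxxxxxx
  h -45 up [-0.54 -0.54 -0.64] xxxxxxxxxxxxxx
  h -30 up [-0.38 -0.66 -0.64] xxxxxxxxxxxxxx
  h -15 up [-0.2  -0.74 -0.64] xxxxxxxxxxxxxx
  h 0 up [ 0.   -0.77 -0.64] xxxxxxxxxxxxxx
  h 15 up [ 0.2  -0.74 -0.64] xxxxxxxxxxxxx.
  h 30 up [ 0.38 -0.66 -0.64] xxxxxxxxxxxx..
  h 45 up [ 0.54 -0.54 -0.64] xxxxxxxxxxxx..
  h 60 up [ 0.66 -0.38 -0.64] xxxxxxxxxxx...
  h 75 up [ 0.74 -0.2  -0.64] xxxxxxxxxxx...
  h 90 up [ 0.77 -0.   -0.64] xxxxxxxxxxx...
  h 105 up [ 0.74  0.2  -0.64] xxxxxxxxxxx...
  h 120 up [ 0.66  0.38 -0.64] xxxxxxxxxxxx..
  h 135 up [ 0.54  0.54 -0.64] xxxxxxxxxxxxx.
  h 150 up [ 0.38  0.66 -0.64] xxxxxxxxxxxxx.
  h 165 up [ 0.2   0.74 -0.64] xxxxxxxxxxxxxx
```

Run:
```python
import cv2,numpy as np
a=cv2.imread("pics/scene1.png")[170:400,150:400];b=cv2.imread("pics/top1.png")[200:335,195:515]
t=np.zeros((600,640,3),np.uint8);t[:270]=cv2.resize(b,(640,270));t[270:,:358]=cv2.resize(a,(358,330));cv2.imwrite("pics/v1.png",t)
```

```text
(no output)
```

View pics/v1.png

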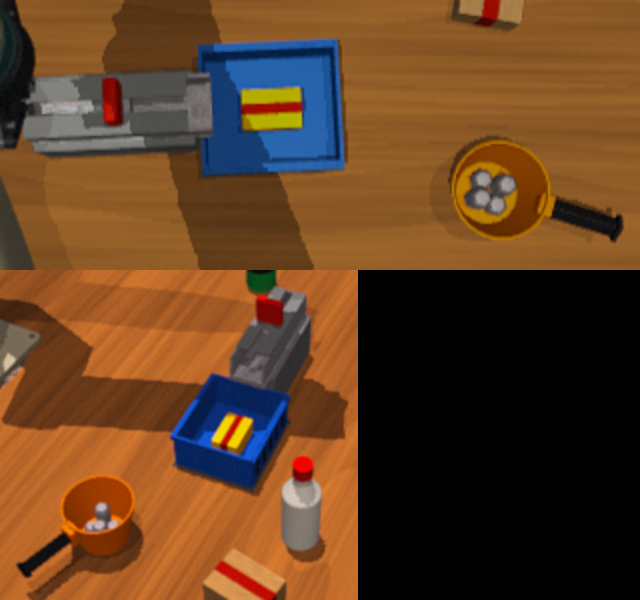

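The carton lies flat in the middle of the bin at (272,108) and the paddle has sprung back to (112,101). Now I'll grasp the handle with the 45° lean.

```bash
cat >> h.py <<'E'
C=np.array([446,-216,0.]); hp=hd(-107); GR=114.
G=C+GR*hp+[0,0,55]
def tcp(g,R): return g+11*R[:,2]
E
cat > pick.py <<'E'
from h import *
import cv2
R=Rt(hp,-45,1); z=R[:,2]; T=tcp(G,R)
bot.reach(T-130*z+[0,0,90],R); bot.command_gripper(60,40)
bot.line_to(T-90*z); f0=st()["force"]
bot.line_to(T,velocity=80); print("dF",(st()["force"]-f0).round(1))
bot.command_gripper(0,40); s=st(); print(s["grip_width"],s["grasp_force"],(s["force"]-f0).round(1))
bot.command_gripper(0,110); bot.wait(.2)
bot.line_to(T+[0,0,15],velocity=40); bot.wait(.2); s=st(); print(s["grip_width"],s["grasp_force"],(s["force"]-f0).round(1))
bot.line_to(T+[0,0,120],velocity=100); bot.wait(.2); s=st(); print(s["grip_width"],s["grasp_force"],(s["force"]-f0).round(1),s["time_s"])
for n in("scene","top"): cv2.imwrite(f"pics/{n}2.png",get_image(n))
a=cv2.imread("pics/scene2.png")[200:440,100:400];b=cv2.imread("pics/top2.png")[150:370,320:600]
cv2.imwrite("pics/v2.png",np.hstack([cv2.resize(a,(400,320)),cv2.resize(b,(400,320))]))
E
python3 pick.py
```

```text
dF [ 0.4 -0.4 -0.3]
15.046336542244765 41.23959481716156 [-0.1  0.3  1.6]
14.214625122629458 107.33125448226929 [ 0.3 -0.5 -3.8]
14.229867976060104 107.35599875450134 [ 0.8 -0.1 -4.2] 21.2833
```

View pics/v2.png

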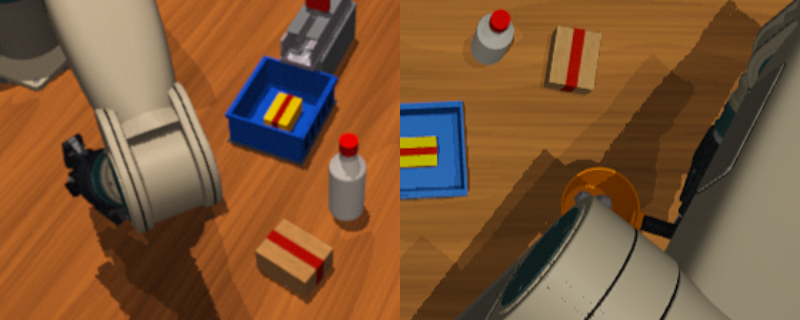

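The cup is held (grip width 14 mm on the bar, weight felt), and the nuts are visible inside at (590,205). Now transport and pour.

```bash
cat > pour.py <<'E'
from h import *
import cv2
h=hd(-165); Z=np.array([0,0,1.]); s=np.cross(h,Z)
def pose(th):
    t=np.radians(th); u=np.cos(t)*Z+np.sin(t)*s; 
    t8=np.radians(max(th,80)); d=np.cos(t8)*s-np.sin(t8)*Z
    M=np.r_[B,0]-25*s+85*Z-52*d
    if th<80: M=M+45*(1-th/80)*Z
    R=Rt(h,-45+th,1)
    return tcp(M-20*u+GR*h,R),R,M
ths=[0,20,40,60,75,85,92,99,106,113,120,128,134]
P=[pose(t) for t in ths]; Q=[bot.inverse_kinematics(p,R) for p,R,_ in P]
for t,q in zip(ths,Q): print(t,None if q is None else np.round(q))
good=[t for t,q in zip(ths,Q) if q is not None]
if len(good)>=len(ths)-1:
    bot.line_to(P[0][0],ori=P[0][1],velocity=120); print(st()["time_s"])
    for t,(p,R,M) in zip(ths,P):
        if t==0 or t not in good: continue
        bot.line_to(p,ori=R,velocity=35 if t<80 else 22)
    bot.wait(.6); x=st(); print(x["time_s"],x["grip_width"],x["force"].round(1))
    for n in("scene","top"): cv2.imwrite(f"pics/{n}3.png",get_image(n))
    a=cv2.imread("pics/scene3.png")[180:400,180:400];b=cv2.imread("pics/top3.png")[180:350,260:430]
    cv2.imwrite("pics/v3.png",np.hstack([cv2.resize(a,(400,400)),cv2.resize(b,(400,400))]))
E
python3 pour.py
```

```text
0 [-32.  21. -19.  86.  29. -56.]
20 [-26.  11. -24.  72.  19. -44.]
40 [-17.   3. -31.  59.   4. -33.]
60 [ -7.  -0. -36.  48. -14. -22.]
75 [  2.   1. -40.  42. -29. -15.]
85 [  8.   3. -41.  40. -40.  -9.]
92 [ 12.   6. -41.  40. -47.  -4.]
99 [ 16.   9. -41.  41. -54.   2.]
106 [ 20.  14. -41.  44. -61.   9.]
113 [ 22.  19. -39.  50. -67.  19.]
120 [ 25.  26. -37.  60. -72.  34.]
128 [ 27.  36. -32.  81. -76.  60.]
134 [ 28.  45. -29. 101. -77.  86.]
24.0
30.2583 14.044708552084495 [ 0.9  0.1 -1.7]
```

View pics/v3.png

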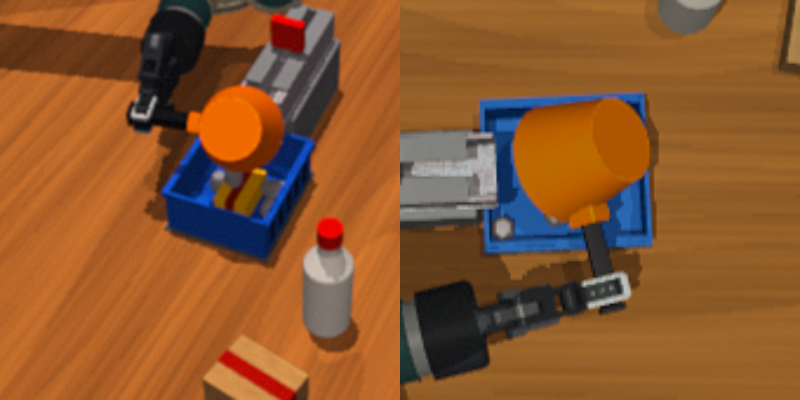

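The cup is tipped over the bin with nuts and the carton visible beneath it, and the force has dropped to about the empty-cup weight. Next I'll return the cup to its spot.

```bash
cat > back.py <<'E'
from h import *
import cv2,re
src=open("pour.py").read().split("ths=")[0]; exec(src)
for t in [134,106,80,50,25,0]:
    p,R,_=pose(t); bot.line_to(p+[0,0,30],ori=R,velocity=60)
R=Rt(hp,-45,1); z=R[:,2]; T=tcp(G,R)
bot.line_to(T+[0,0,110],ori=R,velocity=140)
for n in("top",): cv2.imwrite(f"pics/{n}4.png",get_image(n))
bot.line_to(T+[0,0,12],velocity=90); bot.wait(.2); f0=st()["force"]
dz=12
while dz>-2:
    dz-=1; bot.line_to(T+[0,0,dz],velocity=20); f=(st()["force"]-f0)[2]
    if f>2: break
print("down",dz,f,st()["time_s"])
bot.command_gripper(45); bot.wait(.2); bot.line_to(T-110*z,velocity=100); bot.line_to(T-130*z+[0,0,150],velocity=150)
print(st()["time_s"])
for n in("scene","top"): cv2.imwrite(f"pics/{n}5.png",get_image(n))
a=cv2.imread("pics/scene5.png")[180:400,150:370];b=cv2.imread("pics/top5.png")[180:350,280:535]
cv2.imwrite("pics/v5.png",np.hstack([cv2.resize(a,(300,300)),cv2.resize(b,(450,300))]))
E
python3 back.py
```

```text
down 0 4.968216573895595 42.1Traceback (most recent call last):
  File "back.py", line 15, in <module>
    bot.command_gripper(45); bot.wait(.2); bot.line_to(T-110*z,velocity=100); bot.line_to(T-130*z+[0,0,150],velocity=150)
                                                                              ~~~~~~~~~~~^^^^^^^^^^^^^^^^^^^^^^^^^^^^^^^^
station.Unreachable: the arm cannot follow that straight line within its joint ranges
```

```bash
cat > fin.py <<'E'
from h import *
import cv2
R=Rt(hp,-45,1); T=tcp(G,R)
bot.reach(T-130*R[:,2]+[0,0,90],R); print(st()["time_s"])
p=np.array([330,-480,330.])
bot.reach(p,Rt(hp,0,1)); bot.wait(.2); print(st()["time_s"])
for n in("scene","top"): cv2.imwrite(f"pics/{n}5.png",get_image(n))
a=cv2.imread("pics/scene5.png")[180:400,150:370];b=cv2.imread("pics/top5.png")[180:350,280:535]
cv2.imwrite("pics/v5.png",np.hstack([cv2.resize(a,(350,350)),cv2.resize(b,(450,350))]))
E
python3 fin.py
```

```text
44.45
45.5917
```

View pics/v5.png

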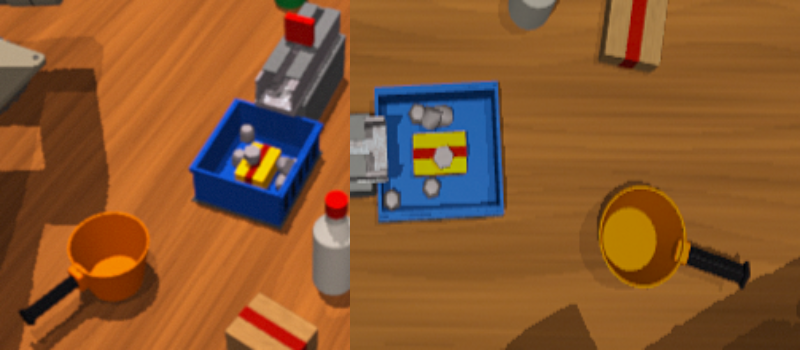

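All six nuts are in the bin, at (418,114), (431,119), (446,116), (443,157 on the carton), (432,187) and (392,200). The cup stands empty and upright at (643,237), and the bystanders have not moved.

```bash
python3 -c "
from station import bot
print(bot.finish_job())"
```

```text
the job is handed in; nothing more can be done
None
```

I handed the job in at about 46 s of the 72 s. In the last pictures the carton and all six nuts are in the bin, the paddle is back, the empty cup stands upright, and the bottle and box look undisturbed (the jar is mostly out of frame). No verdict was returned.

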